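# Roll the edge trim home on a display board

## Task

Take the hand roller from its rest and lean it, clear of the work light, so that its wheel bears flat on the sloping trim strip; roll the strip in one firm pass from the red-marked end to the other, so that all five pieces sit fully home. Then hang the roller back in its rest and let go. Press the strip only with the roller's wheel, touch neither jig nor light with the gripper, and leave the jar, vase and sanding block where they are.

Things in the scene. Friction and masses are not known exactly. Their poses are not given: they have to be found in the camera images.
- jig: Fixed jig: base 190 x 290 mm holding a 30 mm thick, 196 mm long white board leaning on edge between two cheeks, the +y one red. Origin: on the bench below the middle of the board's upper edge, 100 mm under it. Axes: z up, y along the strip to the red-marked end, x across (away from the robot at yaw 0). The upper edge is a flat face tilted 28 deg towards -x: outward normal N = (-0.469, 0, 0.883) here.
- lamp: Tubular work light, 23 mm thick, 300 mm long along the jig's y, fixed above the strip on two 14 mm posts (at x = 15, y = +-133 mm in the jig's frame). Origin: centre of the tube, at (15, 0, 186) mm in the jig's frame. An upright roller does not fit below it: the roller must lean along N, its handle towards the robot.
- strip_start (a point): Centre of the outer face of piece 1 (red-marked end) as it will be when fully home; axes as the jig's. The trim strip on the board's tilted edge is 24 mm wide, 180 mm long: five wooden pieces (dark, light, dark, light, dark) 8 mm thick, 35 mm long, 36 mm apart. Each slides along N only with a friction fit: about 8 N pushes it in, and it stays where it is left.
- strip_end (a point): Centre of the outer face of piece 5 (unmarked end) as it will be when fully home, 144 mm from strip_start. Axes as the jig's.
- roller: Hand roller, 132 mm tall, about 0.36 kg. Origin: lowest point of its wheel, spring extended; z up the handle, x the rolling direction, y along the axle. Black wheel 44 mm dia., 36 mm wide, in a 50 mm wide steel fork; aluminium cross plate 80 (x) x 34 (y) mm at z = 72 to 80, which can bear on the fingertips; square wooden grip 28 x 28 mm, z = 80 to 132. It starts hung upright in the rest.
- fork (a joint): Spring travel of the roller's fork, m: 0 = extended, 0.012 = pushed fully in. The spring gives about 4 N at 0, rising 1.2 N per mm; 6 to 9 mm of travel is firm enough to seat the pieces.
- wheel (a joint): Turning angle of the roller's free wheel about the roller's y axis, rad, 0 at the start; rolling 22 mm turns it 1 rad.
- rest: The roller's fixed rest: base 120 x 90 mm and two upright grey walls (16 mm thick, 70 mm long along the rest's y, top at 82 mm above the bench) with a 58 mm gap between them. Origin: on the bench, centre. The roller's cross plate lies across the two wall tops with the wheel between the walls; the roller's x then lies along the rest's x.
- rest_slot (a point): Point midway between the two wall tops of the rest, 82 mm above the bench. Axes as the rest's. When hung, the roller's origin lies 72 mm below this point.
- wax_jar: Bystander: amber jar with a metal cap, 68 mm diameter, 85 mm tall; origin under its centre.
- vase: Bystander: small turned wooden vase, 80 mm diameter, 110 mm tall; origin under its centre.
- sanding_block: Bystander: cork sanding block, 110 x 65 x 35 mm; origin under its centre.
- piece1 (a joint): How far strip piece 1 (counted from the red-marked end) stands out along N, m: 0 = fully home, flat on the board; about 0.004 to 0.006 at the start, at most 0.007.
- piece2 (a joint): How far strip piece 2 (counted from the red-marked end) stands out along N, m: 0 = fully home, flat on the board; about 0.004 to 0.006 at the start, at most 0.007.
- piece3 (a joint): How far strip piece 3 (counted from the red-marked end) stands out along N, m: 0 = fully home, flat on the board; about 0.004 to 0.006 at the start, at most 0.007.
- piece4 (a joint): How far strip piece 4 (counted from the red-marked end) stands out along N, m: 0 = fully home, flat on the board; about 0.004 to 0.006 at the start, at most 0.007.
- piece5 (a joint): How far strip piece 5 (counted from the red-marked end) stands out along N, m: 0 = fully home, flat on the board; about 0.004 to 0.006 at the start, at most 0.007.

How it is judged:
By the outcome, as a careful person would: the job done as asked, in the order asked, and still so for the second after the job is handed in, with the robot touching nothing.
It also fails if it takes over 61 s, if anything falls off the work surface, if the arm or the gripper's body presses on something with over 40 N, if the wrist force passes 120 N, or if a joint passes its speed limit or range.

## Robot

A 6-joint arm with a two-finger parallel gripper is mounted at the origin on the work surface. World frame = base frame: x ahead of the robot, y to its left, z up, the work surface at z = 0. Lengths are in m, angles in rad, forces in N, time in s.
With the tool pointing down it reaches from about 0.375 to 0.9 m from the base axis. Payload 3.1 kg.
Tool frame: the origin (TCP) lies at the very end of the fingers, on their centre line; the grasp point (between the pads) lies 19 mm behind it (tcp_to_grasp is the distance from the TCP to the grasp point, in m); z points along the fingers, y is the direction in which the jaws open and shut (so a half turn about z gives the same grasp; the last joint's range is limited). The gripper opens to 85 mm and grips with 20 to 120 N. Pads are 22 mm wide; open, the fingers measure 114 mm over their backs; the gripper's body (76 mm by 85 mm) begins 54 mm behind the grasp point. The pads swing forward as they close: fully open they stand 13 mm farther back than shut.
Start: joints at [-1.337, 0.527, 1.433, -0, 1.181, -0.178], TCP at [0.25, -0.573, 0.231] pointing down, gripper open.
Joint ranges: [-3.08, 3.08], [-0.75, 2.2], [0.22, 2.44], [-1.43, 4.57], [0, 2.65], [-2.85, 2.85]. Speed limits (rad/s): [2.79, 2.79, 3.14, 3.14, 3.14, 3.14].

## Interface

Orientations are given as a unit quaternion [x, y, z, w].
In Python, from station import sense, snapshot, camera_info, sign_off, tcp_to_grasp gives the robot as it stands.
- The arm moves only by the shell command python3 -m inch 'ROWS' [FORCE]. ROWS is JSON, a list of rows, each a list of 3 entries, a list of its own where there are three numbers: the closure, from -1 (fully open) to 1 (shut), so that 0 is half open, then the shift along the tool's x, y, z normalised to -1 to 1, where 1 is 10 cm, then the turn, a rotation vector about the tool's x, y, z normalised to -1 to 1, where 1 is 360 degrees. In form: [[jaw, [dx, dy, dz], [ax, ay, az]], ...]. A call has 1 to 20 rows; each row is the pose to reach, as a shift and turn from the pose commanded when the call began, along the tool's axes at that moment, turning the shorter way round; what a row does not reach only later rows make up. A row lasts 1/10 s, in which the tool goes at most 50 mm and 8.59 degrees, less where a joint would pass 70% of its speed; a pose out of reach is approached as far as the arm can. A call with a number of a shift or a turn outside -1 to 1 is refused whole. A call with a gripper value outside its range is refused whole. The fingers move at their own pace and stop on an object; FORCE is the grip in N (left out, the last holds). Time passes only in rows, so rows that repeat a pose let the fingers close. It gives the time, the measured TCP pose, the force and the opening at its end, in the units of the state.
- sense(): the state, without advancing time (a new reading comes with each control period).
- snapshot(name): name is "side" or "top" or "wrist"; returns (picture, depth): 384x512x3 uint8, blue, green, red; 384x512 float32, m along the optical axis (not along the pixel's ray), 0 where there is no reading.
- camera_info(name): a dict with "K" (3x3 intrinsics, pixels), "origin" and "orientation" of the camera in the world. Camera axes: x right, y down, z forward; pixel columns grow to the right and rows downward; lengths in m; the calibration is good to about 2 mm. A picture is of the moment at which its call begins: read the wrist's pose just before it. camera_info takes no time and is no camera call; for the wrist camera it gives the pose at the moment of the call.
- sign_off(): hands the job in, once; it reports no verdict.
The state is a dict: "t": time; "q": joint angles; "qd": joint speeds; "tau": joint torques, N m; "tcp_pos": TCP position; "tool_rot": TCP orientation; "force": force on the tool from outside, world axes, zero at the start; "ft_torque": the same for the moment, N m; "finger_gap": opening from 0.0 (shut) to 1.0 (fully open).
Only numpy, scipy, OpenCV 4.12 (cv2) and the standard library are available. Lean on these libraries where they do the work, as an engineer would, in place of code of your own. Each camera call takes 0.05 s, during which the arm holds its last target.

## Working session

There is one attempt and no reset: what is moved stays moved. The work goes in short steps, Python scripts to look and compute and a shell command to move; the robot and the scene stay as the last step left them, time stands still between calls to the robot, and variables do not carry over. Pictures are saved under pics/ and viewed, and the job is handed in when it is done.

```bash
ls; mkdir -p pics
cat > h.py <<'E'
import numpy as np, cv2
from scipy.spatial.transform import Rotation as R
from station import sense, snapshot, camera_info, sign_off, tcp_to_grasp
def grab(name,tag):
    ci=camera_info(name); im,d=snapshot(name)
    cv2.imwrite(f'pics/{tag}.png',im); np.savez(f'pics/{tag}.npz',im=im,d=d,K=np.array(ci['K']),o=np.array(ci['origin']),q=np.array(ci['orientation']))
    return im,d,ci
def load(tag):
    z=np.load(f'pics/{tag}.npz'); return z
def cloud(z):
    d=z['d'];K=z['K'];v,u=np.mgrid[:d.shape[0],:d.shape[1]]
    p=np.stack([(u-K[0,2])/K[0,0]*d,(v-K[1,2])/K[1,1]*d,d],-1)
    q=z['q']; M=R.from_quat(q).as_matrix() if q.shape==(4,) else q
    P=p@M.T+z['o']; P[d<=0]=np.nan
    return P
E
python3 - <<'E'
from h import *
print(sense()); print(tcp_to_grasp)
for n in ('side','top','wrist'):
    im,d,ci=grab(n,n+'0'); print(n,ci)
E
```

```text
pics
{'t': 0.0, 'q': array([-1.33752442e+00,  5.28428507e-01,  1.43391594e+00, -1.58385748e-05,
        1.18141117e+00, -1.78499625e-01]), 'qd': array([ 3.96536326e-04, -5.04500403e-05,  8.60342052e-04, -1.09851926e-03,
        6.65612980e-04,  2.02564617e-03]), 'tau': array([ 2.31044596e-04, -4.42346334e+01, -1.78022754e+01, -2.50425919e-04,
        8.55421677e-03, -1.08129927e-05]), 'tcp_pos': array([ 0.24999852, -0.57203042,  0.23035243]), 'tool_rot': array([ 9.78879099e-01,  2.04437130e-01, -3.69343924e-05, -1.08087622e-03]), 'force': array([ 0.8215488 ,  0.06638715, -0.26262635]), 'ft_torque': array([0.02467904, 0.00600401, 0.01733919]), 'finger_gap': 1.0023527829955203}
0.0187
side {'K': array([[353.14677153,   0.        , 248.76505169],
       [  0.        , 353.14677153, 195.21539975],
       [  0.        ,   0.        ,   1.        ]]), 'origin': array([0.42821299, 0.63710247, 0.57298155]), 'orientation': array([-0.07404302,  0.87962694, -0.46773151,  0.04473606])}
top {'K': array([[477.27239218,   0.        , 256.50044733],
       [  0.        , 477.27239218, 192.65320806],
       [  0.        ,   0.        ,   1.        ]]), 'origin': array([ 0.42817062, -0.00749191,  1.46687912]), 'orientation': array([-0.70034005,  0.71176998, -0.0337191 ,  0.04207527])}
wrist {'K': array([[274.15983089,   0.        , 250.95427133],
       [  0.        , 274.15983089, 192.65549453],
       [  0.        ,   0.        ,   1.        ]]), 'origin': array([ 0.31242283, -0.54408728,  0.37243787]), 'orientation': array([ 0.82880482, -0.54263925, -0.07580431,  0.11348531])}
```

View pics/side0.png

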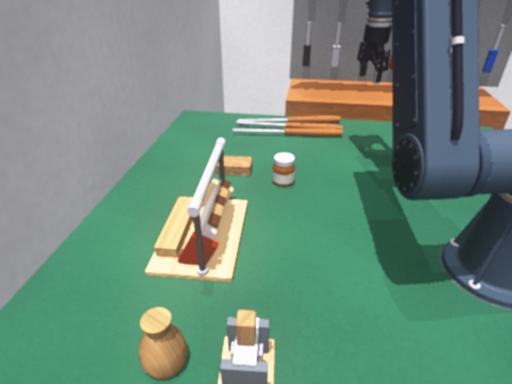

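View pics/top0.png

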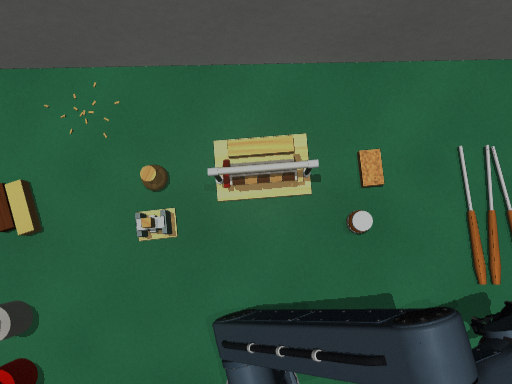

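View pics/wrist0.png

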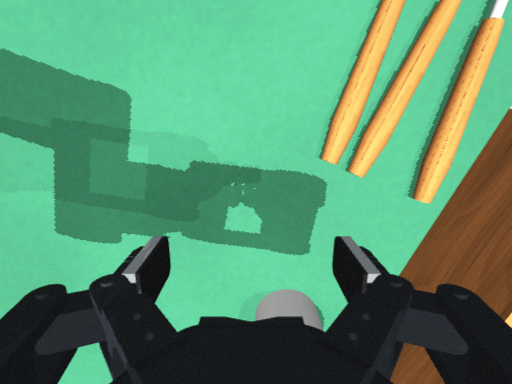

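The top view shows the jig at about (262,168) with its red cheek on the left (+y), the rest with the roller at (156,224), the vase at (153,177), the jar at (360,222) and the block at (371,168). The side view shows the same layout.

Run:
```python
from h import *
z=load('top0');P=cloud(z)
im=z['im']
cv2.imwrite('pics/top0_rest.png',cv2.resize(im[140:250,120:330],None,fx=3.8,fy=3.8,interpolation=cv2.INTER_NEAREST))
s=load('side0');cv2.imwrite('pics/side0_jig.png',cv2.resize(s['im'][120:300,130:300],None,fx=3.3,fy=3.3,interpolation=cv2.INTER_CUBIC))
cv2.imwrite('pics/side0_rest.png',cv2.resize(s['im'][290:384,130:300],None,fx=4,fy=4,interpolation=cv2.INTER_CUBIC))
# height map rest region
sub=P[205:245:1,130:182]
h=(sub[...,2]*1000)
np.set_printoptions(linewidth=250)
print(np.round(h[::2,::2]).astype(int))
# lamp
m=(P[...,2]>0.17)&(P[...,2]<0.215)&(P[...,0]>0.4)&(np.abs(P[...,1])<0.25)
L=P[m];print(len(L),L.mean(0),L.min(0),L.max(0))
print('bench z',np.nanmedian(P[280:300,50:150,2]))
```

```text
[[  1   0   2   8   0   0   2  -3   3   6   1   2  -5   4   2  -1   1   0   4   3   5   2   2  -2   3   7]
 [ -4   5  -1   7   2   2  -2   4  -4   4  -2   3   8  -4   0  -3   4 -10   3   1   0   2   1   4   4   6]
 [ -1   5   2   3   1   2  -1  10   4  -1   1   0   5   1   1  10   6   5   8   6   8   9   4   0  -4   0]
 [ -6  -1  -5   5   2   8   7   4   8  12   3   8  11   9   3  89  82  87  71  35  13   9   4   2  -4  -2]
 [  3   0   9  80  81  79  55   8  10  11   7   7  10   7   6  81  81  87  73  39  12   8   3   5   3  -1]
 [  2  -1   0  78  82  80  59  33   9   8  69  65  63   5  13  12  84  83  74  45  14   4   4   3   8   0]
 [  8   2  -3  83  83  80  62  33 140 146 140  90  95  90  89  91  94  84  86  41  16   3   8  -4   0   0]
 [ -7   7   5  92  93  92 142 140 139 146 139 121 101  94  94  99  90  84  80  50  21   9   3   2   2   7]
 [  4   7  -2  95  89  90 144 141 147 141 146 125 100  94  97  89  92  84  80  50  22  10   8   5   2   1]
 [  6  -2   5  90  94  96 143 143 148 137 139 131 102  90  91  91  96  84  78  57  19  10   8   8   3  -4]
 [  5  -2   3  82  88  95 143 
[... 485 characters left out ...]
10   7  12   0  10]
 [  3   5   0   1  81  83  82  56  30   9  -2  10   7  10   9   4   7   6  11   9  11  10   8   5   3  -4]
 [  2   3   3   4   1  13   4   7  10   4   6   3  10   9  15  14  13   6   8   6  -1   3   0   4  -2  -1]
 [  9   4   4   2   3   5  12   7   5   8   9   0   1   5   3  -1   0  -3   4   5   1   2   3   6   3   0]
 [ -4  -1   4   2   4  -1   1  -1   0  -2  -3   7   6   4   6   3   5   0   8   1  -2   1  -1   1   0   4]
 [  1   3   1   4   0   0  -2  -1   0   4  -2   2  -1  -1   5  -6   1  14   4   1  11   2   3   3   4   4]]
849 [ 0.63395722 -0.01072303  0.19540289] [ 0.61536961 -0.16114025  0.18421798] [0.65543028 0.13937185 0.20537348]
bench z 0.0012305917523627308
```

View pics/top0_rest.png

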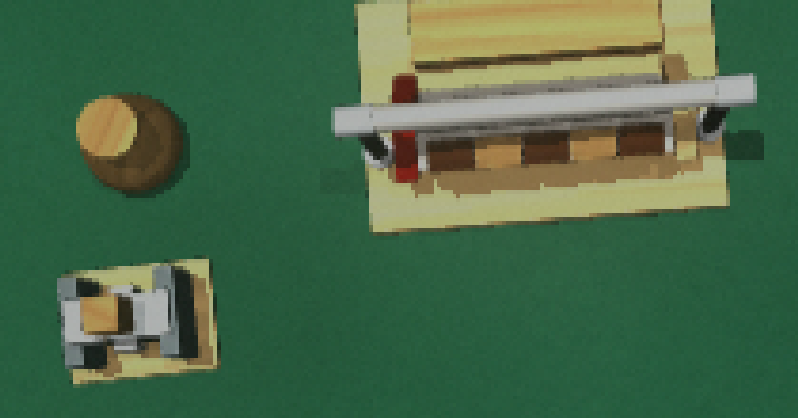

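View pics/side0_jig.png

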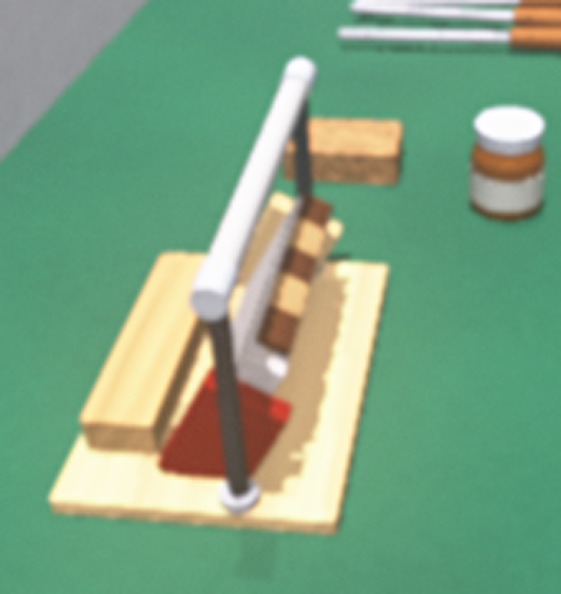

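View pics/side0_rest.png

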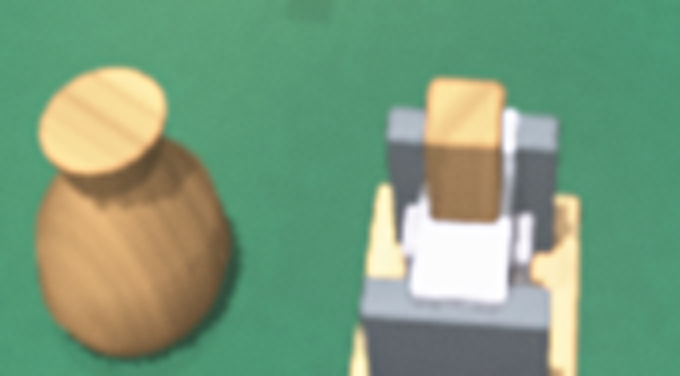

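```bash
cat >> h.py <<'E'
def rays_to_z(z,uv,h):
    uv=np.atleast_2d(uv).astype(float);K=z['K']
    d=np.c_[(uv[:,0]-K[0,2])/K[0,0],(uv[:,1]-K[1,2])/K[1,1],np.ones(len(uv))]@R.from_quat(z['q']).as_matrix().T
    o=z['o']; t=(h-o[2])/d[:,2]; return o+t[:,None]*d
def project(z,X):
    X=np.atleast_2d(X);p=(X-z['o'])@R.from_quat(z['q']).as_matrix();K=z['K']
    return np.c_[p[:,0]/p[:,2]*K[0,0]+K[0,2],p[:,1]/p[:,2]*K[1,1]+K[1,2]]
E
python3 - <<'E'
from h import *
np.set_printoptions(precision=4,suppress=True)
z=load('top0')
# lamp ends at centre height .186 from zoomed crop (3.8x, offset 120,140)
f=lambda l:np.array(l)/3.8+[120,140]-0.13
def show(n,pts,h): 
    w=rays_to_z(z,f(pts),h);print(n,w[:,:2].tolist());return w
l=show('lamp ends(mid)',[[333,121],[756,88]],.186)
print('yaw deg',np.degrees(np.arctan2(-(l[0]-l[1])[0],(l[0]-l[1])[1])),'mid',l.mean(0),'len',np.linalg.norm(l[0]-l[1]))
b=show('jigbase',[[373,232],[728,206],[713,0],[358,5]],.012)
print(np.linalg.norm(np.diff(b,axis=0),axis=1))
r=show('restbase',[[73,383],[217,367],[210,259],[59,270]],.010);print(np.linalg.norm(np.diff(r,axis=0),axis=1),r.mean(0))
g=show('grip',[[80,297],[120,296],[119,330],[82,331]],.142);print(g.mean(0))
v=show('vase top',[[107,127]],.11)
E
```

```text
lamp ends(mid) [[0.6256264111470414, 0.13877110815907268], [0.6441641630626547, -0.16371743663090346]]
yaw deg 3.50693687384263 mid [ 0.6349 -0.0125  0.186 ] len 0.30305604758071103
jigbase [[0.5614482395311455, 0.12675996998073594], [0.5777061005945151, -0.1595929978538686], [0.7467581633086579, -0.15207535228229907], [0.7479039207488074, 0.1377498924624007]]
[0.2868 0.1692 0.2898]
restbase [[0.4440899091100671, 0.36856226127948377], [0.45505163471024646, 0.252890673786619], [0.5419507489664293, 0.2587547449418925], [0.5350595849295281, 0.38088662393996975]]
[0.1162 0.0871 0.1223] [0.494  0.3153 0.01  ]
grip [[0.5052959831947079, 0.33002677226401866], [0.5055528480041712, 0.300638110989277], [0.48069384426006523, 0.30117005633266336], [0.4803968875547136, 0.3282992892373023]]
[0.493 0.315 0.142]
vase top [[0.6357369409812068, 0.31899909814707217]]
```

```bash
cat >> h.py <<'E'
np.set_printoptions(precision=4,suppress=True)
def delta(tp,tq=None,s=None):
    """print normalised shift & turn from the present pose to world target tp, Rotation tq"""
    s=s or sense(); Rc=R.from_quat(s['tool_rot'])
    sh=Rc.inv().apply(np.array(tp)-s['tcp_pos'])/0.1
    tr=np.zeros(3) if tq is None else (Rc.inv()*tq).as_rotvec()/(2*np.pi)
    print('shift',np.round(sh,3),'turn',np.round(tr,4))
def down(head,tilt=0,yaw=0):
    """tool pointing down, tool x heading `head` rad; then tilt"""
    c,s=np.cos(head),np.sin(head)
    M=np.array([[c,s,0],[s,-c,0],[0,0,-1.]]).T.T
    M=np.column_stack([[c,s,0],[s,-c,0],[0,0,-1]])
    return R.from_matrix(M)
E
python3 - <<'E'
from h import *
z=load('wrist0');s=sense()
T=R.from_quat(s['tool_rot']);C=R.from_quat(z['q'])
print('cam in tool',T.inv().apply(z['o']-s['tcp_pos']));print('axes',T.inv().as_matrix()@C.as_matrix())
print(T.as_matrix())
delta([0.42,-0.43,0.38],down(0.06))
E
```

```text
cam in tool [ 0.0684 -0.001  -0.1419]
axes [[-0.0007 -0.9627 -0.2707]
 [ 1.     -0.0005 -0.001 ]
 [ 0.0008 -0.2707  0.9627]]
[[ 0.9164  0.4003 -0.0004]
 [ 0.4003 -0.9164  0.0017]
 [ 0.0003 -0.0017 -1.    ]]
shift [ 2.127 -0.625 -1.493] turn [-0.0003 -0.      0.056 ]
```

```bash
python3 -m inch '[[-1,[1,-0.6,-1],[0,0,0.055]],[-1,[1,-0.6,-1],[0,0,0.055]],[-1,[1,-0.6,-1],[0,0,0.055]],[-1,[1,-0.6,-1],[0,0,0.055]],[-1,[1,-0.6,-1],[0,0,0.055]]]'
python3 -c "
from h import *
delta([0.52,-0.03,0.40],down(0.061))"
```

```text
t: 0.65
tcp_pos: [0.3185, -0.4773, 0.3323]
tool_rot: [0.999, 0.034, 0.0, 0.001]
force: [-0.0, 0.4, 0.5]
finger_gap: 0.999
shift [ 2.318 -4.323 -0.686] turn [ 0.0004 -0.0001  0.0012]
```

```bash
python3 -m inch '[[-1,[0.7,-1,-0.7],[0,0,0]],[-1,[0.7,-1,-0.7],[0,0,0]],[-1,[0.7,-1,-0.7],[0,0,0]],[-1,[0.7,-1,-0.7],[0,0,0]]]'
python3 -m inch '[[-1,[0.3,-1,0],[0,0,0]],[-1,[0.3,-1,0],[0,0,0]],[-1,[0.3,-1,0],[0,0,0]]]'
python3 -m inch '[[-1,[0.3,-1,0],[0,0,0]],[-1,[0.3,-1,0],[0,0,0]],[-1,[0.3,-1,0],[0,0,0]]]'
python3 -m inch '[[-1,[0,-1,0],[0,0,0]],[-1,[0,-1,0],[0,0,0]],[-1,[0,-1,0],[0,0,0]]]'
python3 -m inch '[[-1,[0,-0.4,0],[0,0,0]],[-1,[0,-0.4,0],[0,0,0]],[-1,[0,-0.4,0],[0,0,0]]]'
python3 -c "
from h import *
grab('wrist','w1'); s=sense();print(s['q'],s['tcp_pos'],s['t'])"
```

```text
t: 1.05
tcp_pos: [0.3826, -0.3718, 0.4029]
tool_rot: [0.999, 0.035, 0.001, 0.001]
force: [-0.4, -1.2, -0.1]
finger_gap: 1.0
t: 1.35
tcp_pos: [0.4035, -0.2679, 0.3993]
tool_rot: [0.999, 0.035, -0.002, -0.003]
force: [-0.7, -0.6, 0.1]
finger_gap: 1.004
t: 1.65
tcp_pos: [0.4273, -0.1669, 0.3997]
tool_rot: [0.999, 0.035, -0.001, -0.002]
force: [-1.3, -0.5, 0.4]
finger_gap: 1.005
t: 1.95
tcp_pos: [0.4197, -0.067, 0.4]
tool_rot: [0.999, 0.036, -0.002, -0.001]
force: [-0.7, -1.2, -0.4]
finger_gap: 1.0
t: 2.25
tcp_pos: [0.4188, -0.0316, 0.4006]
tool_rot: [0.999, 0.033, -0.001, 0.001]
force: [0.3, -0.1, 0.1]
finger_gap: 0.998
[-0.3426  0.0542  1.6467 -0.0014  1.4412  1.1634] [ 0.4189 -0.032   0.4007] 2.3
```

View pics/w1.png

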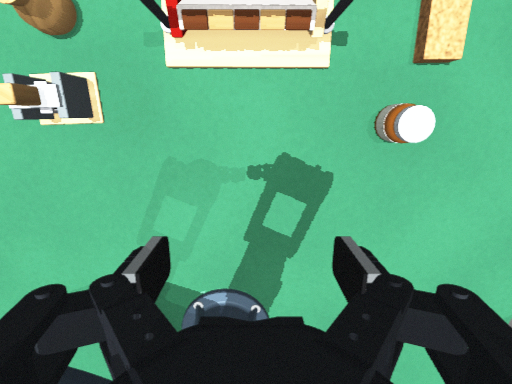

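The wrist view shows the strip at the top edge (rows 10–30), and the rest at the left (40,98). I need to move about 0.1 m forward.

```bash
python3 -m inch '[[-1,[1,-0.2,0],[0,0,0]],[-1,[1,-0.2,0],[0,0,0]],[-1,[1,-0.2,0],[0,0,0]],[-1,[1,-0.2,0],[0,0,0]],[-1,[1,-0.2,0],[0,0,0]]]'
python3 -c "
from h import *
im,d,c=grab('wrist','w2'); s=sense();print(s['q'],s['tcp_pos'],s['t'],s['qd'])
cv2.imwrite('pics/w2z.png',cv2.resize(im[0:160,130:360],None,fx=3.4,fy=3.4,interpolation=cv2.INTER_CUBIC))"
```

```text
t: 2.8
tcp_pos: [0.5161, -0.0049, 0.4007]
tool_rot: [0.999, 0.032, -0.001, 0.0]
force: [0.0, -0.2, 0.1]
finger_gap: 1.0
[-0.2256  0.2144  1.4518 -0.0005  1.4764  1.2807] [ 0.5159 -0.0047  0.4011] 2.85 [ 0.0053 -0.0159  0.0048  0.0045 -0.0017  0.0035]
```

View pics/w2.png

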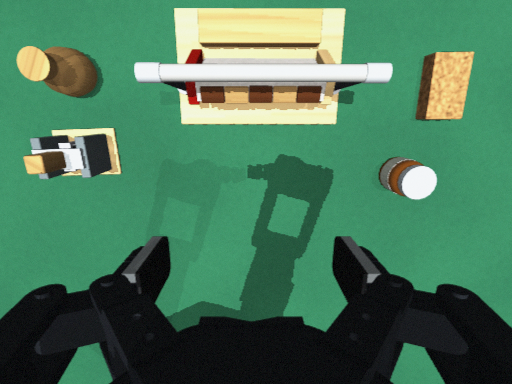

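View pics/w2z.png

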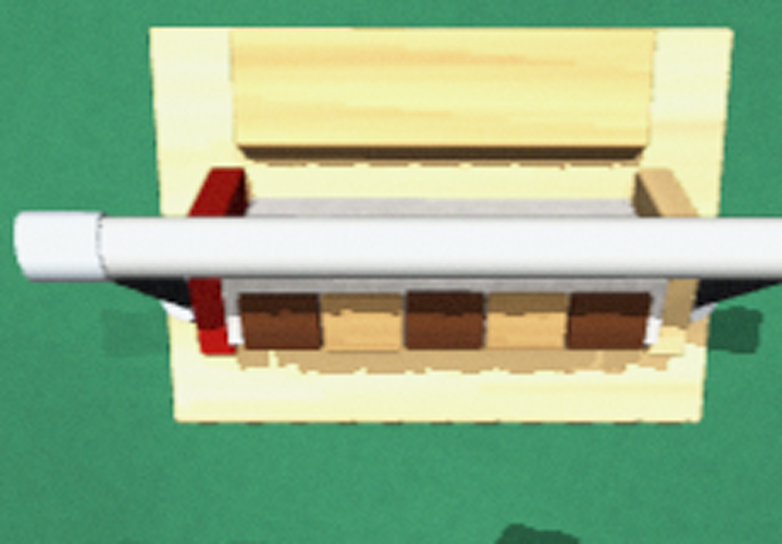

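The wrist view w2 shows the lamp tube at row ~72 (cols 135–391), the strip at rows 85–103 (cols 200–321) and the rest at about (75,155). I'll fit the jig pose to the points in all three views.

Run:
```python
from h import *
from scipy.optimize import least_squares
w=load('w2');t=load('top0');sd=load('side0')
fw=lambda p:np.array(p,float)/3.4+[130,0]-0.15
ft=lambda p:np.array(p,float)/3.8+[120,140]-0.13
fs=lambda p:np.array(p,float)/3.3+[130,120]-0.15
# jig points mm -> m
def lo(y): return np.array([-16.7,y,105.9])/1e3
def up(y): return np.array([4.5,y,117.1])/1e3
obs=[]
for i,c in enumerate([240,321,404,485,568,650]): obs.append((w,lo(90-36*i)/1.,fw([c,350])))
obs.append((w,lo(90),fw([242,349])))
# base corners near: unknown x -> parameter xb ; lamp
B=lambda y,xb,h:np.array([xb,y,h])
def res(p):
    x,y,th,xb,hb=p; c,s=np.cos(th),np.sin(th); J=np.array([[c,-s,0],[s,c,0],[0,0,1]])
    g=lambda P:J@P+[x,y,0]
    r=[]
    for z,P,uv in obs: r.append((project(z,g(P))[0]-uv)*0.5)
    # lamp ends, axis
    for z,y0,uv in [(t,.15,ft([333,121])),(t,-.15,ft([756,88])),(sd,.15,fs([208,300])),(sd,-.15,fs([302,70]))]:
        r.append(project(z,g(np.array([.015,y0,.186])))[0]-uv)
    # lamp in w2 : end at left col ~136
    r.append(project(w,g(np.array([.015,.15,.186])))[0]-fw([18,246]))
    r.append(project(w,g(np.array([.015,-.15,.186])))[0]-np.array([390,72]))
    for yy,uv in [(.145,fw([175,421])),(-.145,fw([701,422]))]:
        r.append(project(w,g(B(yy,xb,hb)))[0]-uv)
    for yy,uv in [(.145,fw([150,28])),(-.145,fw([732,28]))]:
        r.append(project(w,g(B(yy,xb+.19,hb)))[0]-uv)
    for yy,uv in [(.145,ft([373,232])),(-.145,ft([728,206]))]:
        r.append(project(t,g(B(yy,xb,hb)))[0]-uv)
    return np.concatenate(r)
o=least_squares(res,[.62,-.013,.06,-.05,.012],loss='soft_l1')
print(o.x,np.degrees(o.x[2]),o.cost);print(res(o.x).reshape(-1,2))
# depth plane of strip, in jig frame
P=cloud(w);x,y,th=o.x[:3];c,s=np.cos(th),np.sin(th);J=np.array([[c,-s,0],[s,c,0],[0,0,1]])
Q=(P-[x,y,0])@J
reg=Q[87:102,202:320].reshape(-1,3);reg=reg[np.isfinite(reg).all(1)]
N=np.array([-.4695,0,.8829]);T=np.array([.8829,0,.4695])
n=(reg-[0,0,.1])@N;tt=(reg-[0,0,.1])@T
print('standout n (expect ~13mm)',np.median(n),'t range',np.percentile(tt,[2,50,98]))
for i in range(5):
    m=np.abs(reg[:,1]-(.072-.036*i))<.015; print(i+1,np.median(n[m]),np.polyfit(tt[m],n[m],1))
# lamp depth
m=(P[...,2]>.188)&(P[...,2]<.23)&(Q[...,0]>-.02)&(Q[...,0]<.05)&(np.abs(Q[...,1])<.14)
L=Q[m];print('lamp',np.median(L,0),len(L))
for nm in ('top0','side0'):
  zz=load(nm);QQ=(cloud(zz)-[x,y,0])@J; m=(np.abs(QQ[...,1])<.14)&(QQ[...,2]>.178)&(QQ[...,2]<.215)&(np.abs(QQ[...,0]-.015)<.03)
  L=QQ[m];print(nm,'lamp',np.median(L,0),len(L))
```

```text
[ 0.6195 -0.012   0.0636 -0.0504  0.011 ] 3.641396986842869 5.610558831342678
[[ 0.4328 -0.0134]
 [ 0.403  -0.0111]
 [ 0.08   -0.0089]
 [ 0.0522 -0.0066]
 [-0.2688 -0.0043]
 [-0.4417 -0.002 ]
 [ 0.1387  0.1337]
 [ 0.0337  0.2338]
 [-1.1077  0.0657]
 [-0.6521  0.0132]
 [-0.7301 -0.0698]
 [ 3.3181 -0.0091]
 [-1.9587  0.228 ]
 [ 0.4504  0.0893]
 [-0.0963 -0.1695]
 [ 0.0962 -0.0292]
 [ 0.3067 -0.0254]
 [-0.8718  0.5164]
 [ 0.0543 -0.1974]]
standout n (expect ~13mm) 0.012183122601429834 t range [-0.01    0.0013  0.0116]
1 0.01300344319642058 [0.2565 0.0123]
2 0.013170033409036705 [-0.0199  0.0132]
3 0.011523549586094587 [0.0016 0.0116]
4 0.012138975586045084 [-0.0088  0.0121]
5 0.011624636309235405 [0.2683 0.0111]
lamp [ 0.0139 -0.0006  0.1942] 4161
top0 lamp [0.0141 0.0018 0.1956] 783
side0 lamp [0.0108 0.0278 0.1928] 655
```

Jig fit: origin (0.6195, -0.012), yaw 3.64°. The depth data agrees with the lamp height and the strip stand-out of about 4–5 mm. Next I'll look at the rest from above.

```bash
python3 -m inch '[[-1,[0,-1,0],[0,0,0]],[-1,[0,-1,0],[0,0,0]],[-1,[0,-1,0],[0,0,0]]]'
python3 -m inch '[[-1,[0,-1,0.2],[0,0,0]],[-1,[0,-1,0.2],[0,0,0]],[-1,[0,-1,0.2],[0,0,0]]]'
python3 -m inch '[[-1,[0,-1,0.5],[0,0,0]],[-1,[0,-1,0.5],[0,0,0]],[-1,[0,-1,0.5],[0,0,0]]]'
python3 -m inch '[[-1,[0,0,0.6],[0,0,0]],[-1,[0,0,0.6],[0,0,0]],[-1,[0,0,0.6],[0,0,0]],[-1,[0,0,0.6],[0,0,0]]]'
python3 -c "
from h import *
im,d,c=grab('wrist','w3'); s=sense();print(s['q'],s['tcp_pos'],s['t'],s['qd'])"
```

```text
t: 3.15
tcp_pos: [0.5082, 0.1003, 0.4021]
tool_rot: [0.999, 0.036, 0.0, -0.001]
force: [-0.2, -0.8, -0.4]
finger_gap: 1.001
t: 3.45
tcp_pos: [0.5014, 0.1992, 0.3806]
tool_rot: [0.999, 0.036, -0.001, -0.001]
force: [0.1, -0.9, -0.2]
finger_gap: 1.0
t: 3.75
tcp_pos: [0.4952, 0.2969, 0.3293]
tool_rot: [0.999, 0.034, -0.002, 0.0]
force: [-0.1, -0.8, -1.1]
finger_gap: 1.003
t: 4.15
tcp_pos: [0.4984, 0.2949, 0.2731]
tool_rot: [0.999, 0.032, 0.001, -0.0]
force: [0.2, 0.5, 0.3]
finger_gap: 1.003
[ 0.342   0.4179  1.5023 -0.0003  1.2174  1.848 ] [0.4987 0.2952 0.2736] 4.2 [ 0.0073 -0.0063 -0.0063  0.0023 -0.003   0.0016]
```

View pics/w3.png

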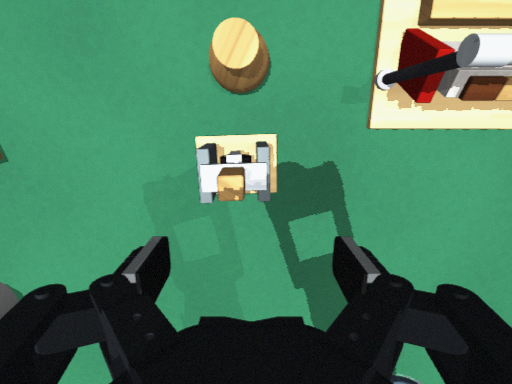

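```bash
python3 -c "
from h import *
z=load('w3');cv2.imwrite('pics/w3z.png',cv2.resize(z['im'][125:210,185:290],None,fx=7,fy=7,interpolation=cv2.INTER_CUBIC))"
```

```text
(no output)
```

View pics/w3z.png

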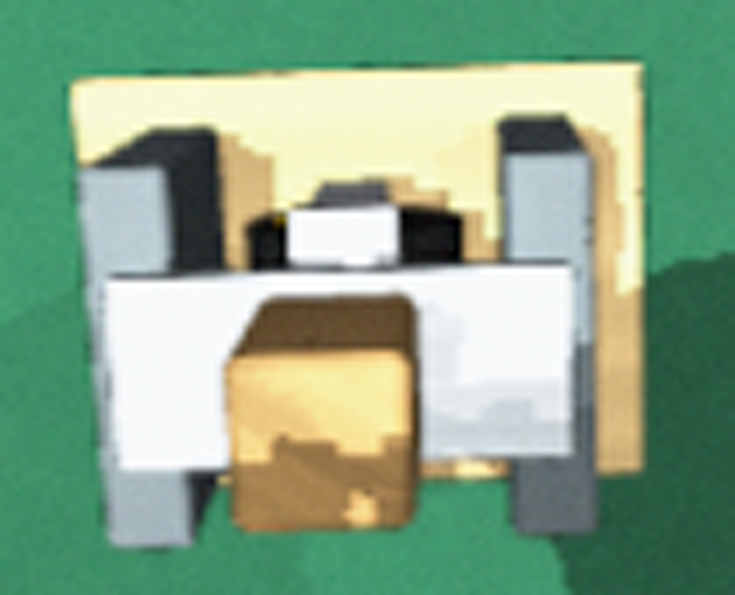

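Run:
```python
from h import *
z=load('w3');f=lambda p:np.array(p,float)/7+[185,125]-0.43
def q(n,p,h):
    w=rays_to_z(z,f(p),h);print(n,w[:,:2].tolist() if 0 else w[:,:2].round(4).tolist(),'c',w.mean(0),'sides',np.linalg.norm(w-np.roll(w,-1,0),axis=1));return w
def hd(a,b): d=b-a;return np.degrees(np.arctan2(d[1],d[0]))
g=q('grip',[[229,352],[415,350],[415,530],[234,530]],.142)
p=q('plate',[[108,275],[572,264],[572,456],[118,470]],.090)
print('plate long edge dir',hd(p[1],p[0]),hd(p[2],p[3]),'short',hd(p[2],p[1]),hd(p[3],p[0]))
l=q('wallL',[[80,168],[165,168],[193,545],[108,548]],.082)
r=q('wallR',[[505,152],[592,152],[597,532],[517,533]],.082)
print('walls dir',hd(l[3],l[0]),hd(l[2],l[1]),hd(r[3],r[0]),hd(r[2],r[1]), 'mid',(l.mean(0)+r.mean(0))/2)
b=q('base',[[72,80],[643,65],[640,472]],.010); print(hd(b[1],b[0]),hd(b[2],b[1]))
P=cloud(z);print('depth heights grip,plate',np.nanmedian(P[177:198,221:241,2]),np.nanmedian(P[167:188,203:216,2]),'bench',np.nanmedian(P[230:260,200:230,2]))
```

```text
grip [[0.5065, 0.3308], [0.5085, 0.3039], [0.4812, 0.3023], [0.4795, 0.3292]] c [0.4939 0.3166 0.142 ] sides [0.027  0.0273 0.027  0.027 ]
plate [[0.5072, 0.3577], [0.5142, 0.2787], [0.4804, 0.276], [0.4727, 0.3555]] c [0.4936 0.317  0.09  ] sides [0.0793 0.0339 0.0798 0.0346]
plate long edge dir 95.04311947281005 95.5098678644532 short 4.525889969139249 3.7199931406289513
wallL [[0.5241, 0.3642], [0.5251, 0.3496], [0.4571, 0.343], [0.4556, 0.3584]] c [0.4905 0.3538 0.082 ] sides [0.0147 0.0682 0.0155 0.0688]
wallR [[0.5315, 0.2912], [0.5325, 0.2763], [0.4643, 0.2698], [0.4632, 0.2843]] c [0.4979 0.2804 0.082 ] sides [0.015  0.0685 0.0145 0.0687]
walls dir 4.83143555054334 5.546124379922276 5.8082023429871406 5.446078103308875 mid [0.4942 0.3171 0.082 ]
base [[0.5331, 0.3799], [0.5437, 0.2621], [0.4567, 0.255]] c [0.5112 0.299  0.01  ] sides [0.1183 0.0873 0.1465]
95.14436800701723 4.663780481773563
depth heights grip,plate 0.14131465157577133 0.08941309704046196 bench -0.0006636311822385554
```

The rest and roller are centred at (0.494, 0.317). The roller's x heading is about 95.2°, the plate top is at 0.090, and all sizes match.

```bash
python3 -c "
from h import *
delta([0.494,0.317,0.20],down(np.radians(5.2)))
delta([0.494,0.317,0.093],down(np.radians(5.2)))"
```

```text
shift [-0.035 -0.22   0.736] turn [-0.0001 -0.0006 -0.0041]
shift [-0.04  -0.219  1.806] turn [-0.0001 -0.0006 -0.0041]
```

```bash
python3 -m inch '[[-1,[-0.035,-0.22,0.74],[0,0,-0.004]],[-1,[-0.035,-0.22,0.74],[0,0,-0.004]],[-1,[-0.035,-0.22,0.74],[0,0,-0.004]],[-1,[-0.035,-0.22,0.74],[0,0,-0.004]],[-1,[-0.035,-0.22,0.74],[0,0,-0.004]]]'
python3 -c "
from h import *
im,d,c=grab('wrist','w4')
delta([0.494,0.317,0.093],down(np.radians(5.2)));print(sense()['tcp_pos'])
z=load('w4');print(project(z,np.array([[.494,.317,.142]])))"
```

```text
t: 4.7
tcp_pos: [0.4941, 0.3178, 0.2]
tool_rot: [0.999, 0.045, 0.003, -0.001]
force: [0.8, 0.3, -0.1]
finger_gap: 1.0
shift [-0.005  0.009  1.069] turn [-0.0002 -0.0008  0.    ]
[0.4939 0.3177 0.1999]
[[253.383  208.0415]]
```

View pics/w4.png

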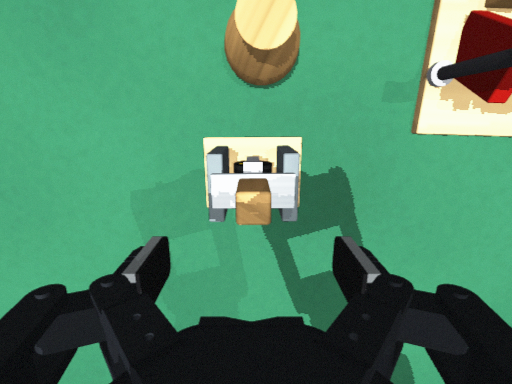

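The grip top is at (254,207), which matches the predicted (253,208) and lies centred between the fingers. I'll descend and close.

```bash
python3 -m inch '[[-1,[0,0.005,0.4],[0,0,0]],[-1,[0,0.005,0.7],[0,0,0]],[-1,[0,0.005,0.9],[0,0,0]],[-1,[0,0.005,1],[0,0,0]],[-1,[0,0.005,1],[0,0,0]],[-1,[0,0.005,1],[0,0,0]]]'
python3 -c "
from h import *
delta([0.494,0.317,0.093],down(np.radians(5.2)));print(sense()['tcp_pos'],sense()['force'])"
```

```text
t: 5.35
tcp_pos: [0.4933, 0.3174, 0.0987]
tool_rot: [0.999, 0.046, 0.001, -0.0]
force: [0.8, 0.3, -0.3]
finger_gap: 1.003
shift [0.006 0.005 0.057] turn [-0.0001 -0.0004  0.0001]
[0.4933 0.3174 0.0987] [ 0.7621  0.3413 -0.2801]
```

```bash
python3 -m inch '[[-1,[0.005,0.005,0.05],[0,0,0]],[-1,[0.005,0.005,0.05],[0,0,0]],[0,[0.005,0.005,0.05],[0,0,0]],[1,[0.005,0.005,0.05],[0,0,0]],[1,[0.005,0.005,0.05],[0,0,0]],[1,[0.005,0.005,0.05],[0,0,0]],[1,[0.005,0.005,0.05],[0,0,0]],[1,[0.005,0.005,0.05],[0,0,0]],[1,[0.005,0.005,0.05],[0,0,0]],[1,[0.005,0.005,0.05],[0,0,0]]]' 100
python3 -m inch '[[1,[0,0,0],[0,0,0]],[1,[0,0,0],[0,0,0]],[1,[0,0,0],[0,0,0]]]'
```

```text
t: 6.35
tcp_pos: [0.4929, 0.3167, 0.0927]
tool_rot: [0.999, 0.046, 0.0, -0.0]
force: [-0.5, -0.8, 4.1]
finger_gap: 0.318
t: 6.65
tcp_pos: [0.4929, 0.3167, 0.0926]
tool_rot: [0.999, 0.046, 0.0, -0.0]
force: [-1.0, -1.3, 5.0]
finger_gap: 0.312
```

```bash
python3 -m inch '[[1,[0,0,-0.15],[0,0,0]],[1,[0,0,-0.4],[0,0,0]],[1,[0,0,-0.7],[0,0,0]],[1,[0,0,-1],[0,0,0]],[1,[0,0,-1],[0,0,0]],[1,[0,0,-1],[0,0,0]]]'
python3 -m inch '[[1,[0,0,-0.5],[0,0,0]],[1,[0,0,-0.8],[0,0,0]],[1,[0,0,-0.8],[0,0,0]],[1,[0,0,-0.8],[0,0,0]]]'
python3 -c "
from h import *
im,d,c=grab('side','s1');grab('wrist','w5')
s=sense();print(s['tcp_pos'],s['force'],s['ft_torque'],s['q'])
cv2.imwrite('pics/s1z.png',cv2.resize(im[150:384,100:330],None,fx=2.5,fy=2.5))"
```

```text
t: 7.25
tcp_pos: [0.4918, 0.3164, 0.1913]
tool_rot: [0.999, 0.046, -0.001, 0.0]
force: [0.6, -0.0, -4.0]
finger_gap: 0.317
t: 7.65
tcp_pos: [0.4914, 0.3161, 0.27]
tool_rot: [0.999, 0.046, -0.002, 0.001]
force: [-0.7, -1.0, -4.8]
finger_gap: 0.317
[0.4906 0.3157 0.2688] [ 0.2957 -1.0484 -3.5811] [0.0053 0.0191 0.0262] [0.3804 0.433  1.4906 0.     1.2252 1.8599]
```

View pics/s1z.png

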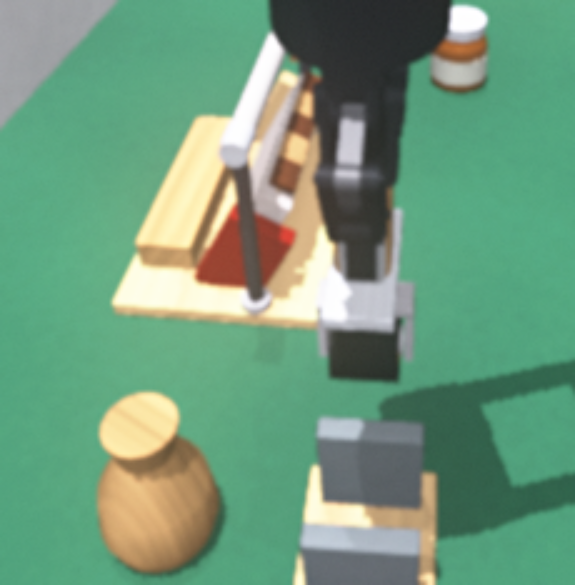

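View pics/w5.png

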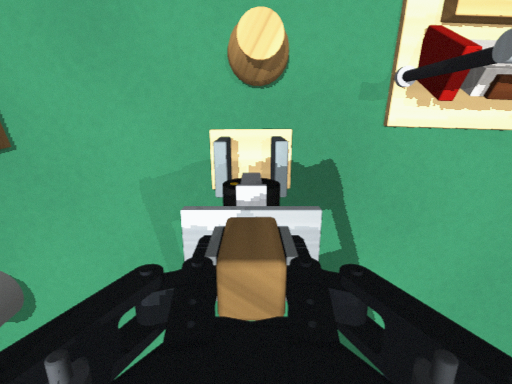

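The roller hangs straight in the jaws at (251,265), and the wheel points straight ahead. The force change of about 3.6 N fits its weight. Next I'll work out the leaned poses.

```bash
cat >> h.py <<'E'
JO=np.array([.6195,-.012,0]);JY=.0636
Jm=R.from_rotvec([0,0,JY])
N=np.array([-np.sin(np.radians(28)),0,np.cos(np.radians(28))]);T=np.array([N[2],0,-N[0]])
LT=Jm*R.from_matrix(np.column_stack([T,[0,-1,0],-N]))
D=0.0826   # roller origin beyond TCP
def tcp(y,c,t=0):  # m: wheel lowest point c above the home face, t across
    return JO+Jm.apply(np.array([0,y,.1])+(.008+c+D)*N+t*T)
def where(s=None):
    s=s or sense(); v=Jm.inv().apply(s['tcp_pos']-JO)-np.array([0,0,.1])
    F=Jm.inv().apply(s['force'])
    Rr=(LT.inv()*R.from_quat(s['tool_rot'])).as_rotvec(degrees=True)
    print(f"y {v[1]*1e3:.1f} c {(v@N-.008-D)*1e3:.1f} t {(v@T)*1e3:.1f} | Fn {F@N:.1f} Fy {F[1]:.1f} Ft {F@T:.1f} | rot err deg {np.round(Rr,2)} gap {s['finger_gap']:.3f} t={s['t']:.2f}")
E
python3 - <<'E'
from h import *
z=load('w5');s=sense();P=cloud(z)
A=P[216:240,188:204].reshape(-1,3);B=P[216:240,302:316].reshape(-1,3)
Ti=R.from_quat(s['tool_rot']).inv()
for a in (A,B): print('plate in tool',np.nanmedian(Ti.apply(a-s['tcp_pos']),0))
delta(tcp(.12,.12,-.03),LT);where()
E
```

```text
plate in tool [ 0.0069 -0.0328  0.003 ]
plate in tool [0.0067 0.0319 0.0031]
shift [-0.235  2.147 -0.024] turn [-0.0007  0.0789  0.0044]
y 335.3 c 109.1 t -16.0 | Fn -3.3 Fy -1.1 Ft -1.5 | rot err deg [  0.27 -28.39  -1.58] gap 0.313 t=7.75
```

```bash
python3 -m inch '[[1,[-0.3,0.3,0],[0,0.02,0]],[1,[-0.3,0.6,0],[0,0.04,0]],[1,[-0.3,0.9,0],[0,0.06,0.004]],[1,[-0.3,1,0],[0,0.079,0.004]],[1,[-0.3,1,0],[0,0.079,0.004]],[1,[-0.3,1,0],[0,0.079,0.004]]]'
python3 - <<'E'
from h import *
where();print(sense()['q']);delta(tcp(.076,.10,-.0),LT)
E
```

```text
t: 8.35
tcp_pos: [0.4709, 0.2141, 0.2708]
tool_rot: [0.97, 0.032, 0.243, -0.011]
force: [0.4, 0.4, -2.4]
finger_gap: 0.316
y 235.1 c 123.1 t -38.1 | Fn -2.4 Fy 0.4 Ft -0.7 | rot err deg [ 0.37  0.12 -0.01] gap 0.316 t=8.35
[ 0.2607  0.2004  1.9806 -0.1861  0.4838  1.9101]
shift [0.38  1.592 0.221] turn [-0.001  -0.0003  0.    ]
```

```bash
python3 -m inch '[[1,[0,0.4,0],[-0.001,0,0]],[1,[0,0.8,0],[-0.001,0,0]],[1,[0,1,0],[-0.001,0,0]],[1,[0,1,0],[-0.001,0,0]]]'
python3 -m inch '[[1,[0.1,0.3,0.1],[0,0,0]],[1,[0.3,0.5,0.2],[0,0,0]],[1,[0.38,0.6,0.22],[0,0,0]],[1,[0.38,0.6,0.22],[0,0,0]],[1,[0.38,0.6,0.22],[0,0,0]],[1,[0.38,0.6,0.22],[0,0,0]]]'
python3 - <<'E'
from h import *
where();delta(tcp(.076,.020,0),LT)
im,d,c=grab('side','s2');grab('wrist','w6');im2,_,_=grab('top','t2')
cv2.imwrite('pics/s2z.png',cv2.resize(im[80:300,130:350],None,fx=2.6,fy=2.6))
where()
E
```

```text
t: 8.75
tcp_pos: [0.4816, 0.1128, 0.2724]
tool_rot: [0.969, 0.03, 0.246, -0.008]
force: [0.7, 0.0, -2.8]
finger_gap: 0.317
t: 9.35
tcp_pos: [0.5254, 0.0587, 0.2698]
tool_rot: [0.969, 0.032, 0.244, -0.009]
force: [0.5, 0.2, -3.9]
finger_gap: 0.313
y 76.6 c 101.3 t 0.8 | Fn -3.7 Fy 0.2 Ft -1.3 | rot err deg [ 0.14  0.31 -0.09] gap 0.313 t=9.35
shift [-0.012  0.008  0.813] turn [-0.0004 -0.0009  0.0002]
y 76.3 c 101.6 t 1.1 | Fn -3.5 Fy 0.3 Ft -1.4 | rot err deg [ 0.1   0.38 -0.08] gap 0.315 t=9.50
```

View pics/s2z.png

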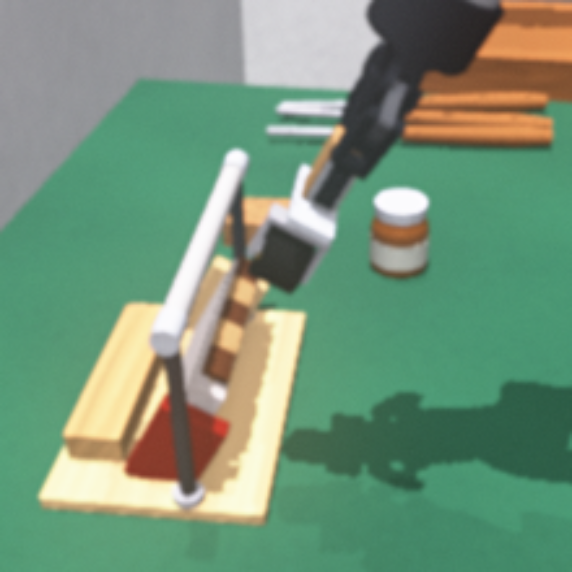

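View pics/w6.png

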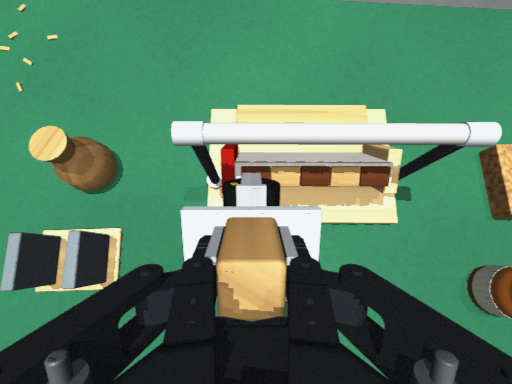

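The wheel hangs over piece 1 (dark, beside the red cheek at about (250,190) in the wrist view), and the lamp is well clear. I'll approach along -N.

```bash
python3 -m inch '[[1,[-0.01,0.01,0.3],[0,-0.001,0]],[1,[-0.01,0.01,0.6],[0,-0.001,0]],[1,[-0.01,0.01,0.85],[0,-0.001,0]],[1,[-0.01,0.01,0.85],[0,-0.001,0]],[1,[-0.01,0.01,0.85],[0,-0.001,0]],[1,[-0.01,0.01,0.85],[0,-0.001,0]]]'
python3 - <<'E'
from h import *
where()
im,d,c=grab('wrist','w7');where()
E
```

```text
t: 10.1
tcp_pos: [0.5658, 0.0593, 0.1963]
tool_rot: [0.969, 0.031, 0.243, -0.008]
force: [-0.2, -0.7, -3.1]
finger_gap: 0.314
y 74.6 c 17.5 t 1.9 | Fn -2.6 Fy -0.7 Ft -1.7 | rot err deg [ 0.04  0.16 -0.05] gap 0.314 t=10.10
y 74.5 c 17.7 t 2.1 | Fn -2.6 Fy 0.4 Ft -1.3 | rot err deg [ 0.03  0.19 -0.04] gap 0.319 t=10.15
```

View pics/w7.png

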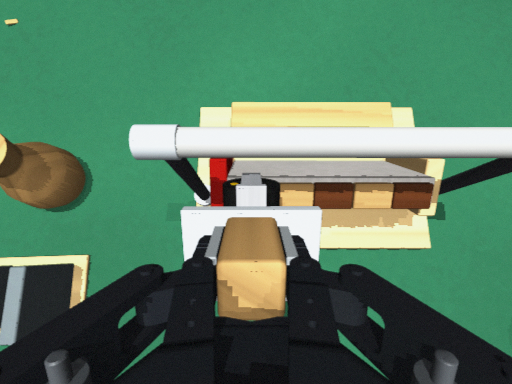

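```bash
python3 -m inch '[[1,[-0.02,-0.015,0.05],[0,0,0]],[1,[-0.02,-0.015,0.1],[0,0,0]],[1,[-0.02,-0.015,0.12],[0,0,0]],[1,[-0.02,-0.015,0.14],[0,0,0]],[1,[-0.02,-0.015,0.14],[0,0,0]]]'
python3 -c "
from h import *
where()"
python3 -m inch '[[1,[0,0,0.02],[0,0,0]],[1,[0,0,0.04],[0,0,0]],[1,[0,0,0.04],[0,0,0]]]'
python3 -c "
from h import *
where()"
```

```text
t: 10.65
tcp_pos: [0.5705, 0.0609, 0.1821]
tool_rot: [0.97, 0.031, 0.243, -0.008]
force: [-4.3, -0.2, 2.8]
finger_gap: 0.316
y 75.9 c 2.7 t -0.6 | Fn 4.5 Fy 0.1 Ft -2.5 | rot err deg [ 0.05  0.09 -0.02] gap 0.316 t=10.65
t: 10.95
tcp_pos: [0.5725, 0.061, 0.1783]
tool_rot: [0.97, 0.031, 0.242, -0.008]
force: [-3.9, 0.3, 3.0]
finger_gap: 0.315
y 75.8 c -1.6 t -0.6 | Fn 4.4 Fy 0.5 Ft -2.0 | rot err deg [ 0.05  0.08 -0.01] gap 0.315 t=10.95
```

Contact is as expected: 7.5 N, and piece 1 has started to slide in. I'll press to about 7.5 mm of spring travel.

```bash
python3 -m inch '[[1,[0,0,0.02],[0,0,0]],[1,[0,0,0.04],[0,0,0]],[1,[0,0,0.055],[0,0,0]],[1,[0,0,0.06],[0,0,0]],[1,[0,0,0.06],[0,0,0]],[1,[0,0,0.06],[0,0,0]]]'
python3 -c "
from h import *
where()"
python3 -m inch '[[1,[0,0,0],[0,0,0]],[1,[0,0,0],[0,0,0]]]'
python3 -c "
from h import *
where()"
```

```text
t: 11.55
tcp_pos: [0.5751, 0.0612, 0.1735]
tool_rot: [0.97, 0.031, 0.243, -0.008]
force: [-7.7, -0.0, 8.1]
finger_gap: 0.313
y 75.9 c -7.1 t -0.5 | Fn 10.8 Fy 0.5 Ft -3.0 | rot err deg [ 0.04  0.1  -0.02] gap 0.313 t=11.55
t: 11.75
tcp_pos: [0.5751, 0.0612, 0.1735]
tool_rot: [0.97, 0.031, 0.243, -0.008]
force: [-8.4, -0.8, 8.0]
finger_gap: 0.309
y 75.9 c -7.1 t -0.6 | Fn 11.0 Fy -0.2 Ft -3.7 | rot err deg [ 0.04  0.1  -0.02] gap 0.309 t=11.75
```

```bash
python3 -m inch '[[1,[0,0.01,-0.003],[0,0,0]],[1,[0,0.03,-0.003],[0,0,0]],[1,[0,0.06,-0.003],[0,0,0]],[1,[0,0.09,-0.003],[0,0,0]],[1,[0,0.12,-0.003],[0,0,0]],[1,[0,0.15,-0.003],[0,0,0]],[1,[0,0.18,-0.003],[0,0,0]],[1,[0,0.21,-0.003],[0,0,0]],[1,[0,0.24,-0.003],[0,0,0]],[1,[0,0.27,-0.003],[0,0,0]],[1,[0,0.3,-0.003],[0,0,0]],[1,[0,0.33,-0.003],[0,0,0]],[1,[0,0.36,-0.003],[0,0,0]],[1,[0,0.39,-0.003],[0,0,0]],[1,[0,0.42,-0.003],[0,0,0]]]'
python3 -c "
from h import *
where()"
```

```text
t: 13.25
tcp_pos: [0.5777, 0.0192, 0.1738]
tool_rot: [0.97, 0.031, 0.243, -0.008]
force: [-7.4, 0.5, 8.3]
finger_gap: 0.318
y 33.8 c -6.8 t -0.5 | Fn 10.8 Fy 1.0 Ft -2.6 | rot err deg [ 0.04  0.11 -0.03] gap 0.318 t=13.25
```

```bash
python3 -m inch '[[1,[0,0.03,0],[0,0,0]],[1,[0,0.06,0],[0,0,0]],[1,[0,0.09,0],[0,0,0]],[1,[0,0.12,0],[0,0,0]],[1,[0,0.15,0],[0,0,0]],[1,[0,0.18,0],[0,0,0]],[1,[0,0.21,0],[0,0,0]],[1,[0,0.24,0],[0,0,0]],[1,[0,0.27,0],[0,0,0]],[1,[0,0.3,0],[0,0,0]],[1,[0,0.33,0],[0,0,0]],[1,[0,0.36,0],[0,0,0]],[1,[0,0.39,0],[0,0,0]],[1,[0,0.42,0],[0,0,0]],[1,[0,0.45,0],[0,0,0]],[1,[0,0.48,0],[0,0,0]],[1,[0,0.51,0],[0,0,0]],[1,[0,0.54,0],[0,0,0]],[1,[0,0.57,0],[0,0,0]],[1,[0,0.6,0],[0,0,0]]]'
python3 -c "
from h import *
where()"
```

```text
t: 15.25
tcp_pos: [0.5817, -0.0409, 0.1738]
tool_rot: [0.97, 0.031, 0.243, -0.008]
force: [-7.6, -0.4, 7.6]
finger_gap: 0.316
y -26.4 c -6.9 t -0.3 | Fn 10.3 Fy 0.1 Ft -3.1 | rot err deg [ 0.01  0.12 -0.04] gap 0.316 t=15.25
```

```bash
python3 -m inch '[[1,[0,0.03,0],[0,0,0]],[1,[0,0.06,0],[0,0,0]],[1,[0,0.09,0],[0,0,0]],[1,[0,0.12,0],[0,0,0]],[1,[0,0.15,0],[0,0,0]],[1,[0,0.18,0],[0,0,0]],[1,[0,0.21,0],[0,0,0]],[1,[0,0.24,0],[0,0,0]],[1,[0,0.27,0],[0,0,0]],[1,[0,0.3,0],[0,0,0]],[1,[0,0.33,0],[0,0,0]],[1,[0,0.36,0],[0,0,0]],[1,[0,0.39,0],[0,0,0]],[1,[0,0.42,0],[0,0,0]],[1,[0,0.45,0],[0,0,0]],[1,[0,0.47,0],[0,0,0]],[1,[0,0.49,0],[0,0,0]],[1,[0,0.5,0],[0,0,0]],[1,[0,0.5,0],[0,0,0]]]'
python3 -c "
from h import *
where()"
```

```text
t: 17.15
tcp_pos: [0.585, -0.0914, 0.1738]
tool_rot: [0.969, 0.031, 0.243, -0.007]
force: [-7.8, -0.2, 7.8]
finger_gap: 0.314
y -77.0 c -6.9 t -0.2 | Fn 10.6 Fy 0.3 Ft -3.2 | rot err deg [-0.06  0.14 -0.04] gap 0.314 t=17.15
```

Force stayed at about 13.5 N for the whole pass. I'll lift off along N and check the strip.

```bash
python3 -m inch '[[1,[0,0,-0.1],[0,0,0]],[1,[0,0,-0.3],[0,0,0]],[1,[0,0,-0.6],[0,0,0]],[1,[0,0,-0.9],[0,0,0]],[1,[0,0,-0.9],[0,0,0]],[1,[0,0,-0.9],[0,0,0]]]'
python3 -m inch '[[1,[-0.2,-0.3,-0.3],[0,0,0]],[1,[-0.4,-0.6,-0.5],[0,0,0]],[1,[-0.6,-0.6,-0.5],[0,0,0]],[1,[-0.6,-0.6,-0.5],[0,0,0]],[1,[-0.6,-0.6,-0.5],[0,0,0]]]'
python3 - <<'E'
from h import *
where()
im,d,c=grab('wrist','w8');im,d,c=grab('side','s3');im2,_,_=grab('top','t3')
cv2.imwrite('pics/s3z.png',cv2.resize(im[130:300,130:300],None,fx=3.4,fy=3.4,interpolation=cv2.INTER_CUBIC))
E
```

```text
t: 17.75
tcp_pos: [0.5428, -0.0937, 0.2528]
tool_rot: [0.97, 0.031, 0.243, -0.008]
force: [0.9, -0.4, -4.5]
finger_gap: 0.317
t: 18.25
tcp_pos: [0.463, -0.0387, 0.2679]
tool_rot: [0.97, 0.031, 0.242, -0.008]
force: [0.4, -0.9, -3.7]
finger_gap: 0.316
y -16.7 c 131.8 t -60.5 | Fn -3.4 Fy -0.9 Ft -1.4 | rot err deg [0.04 0.04 0.04] gap 0.316 t=18.25
```

View pics/s3z.png

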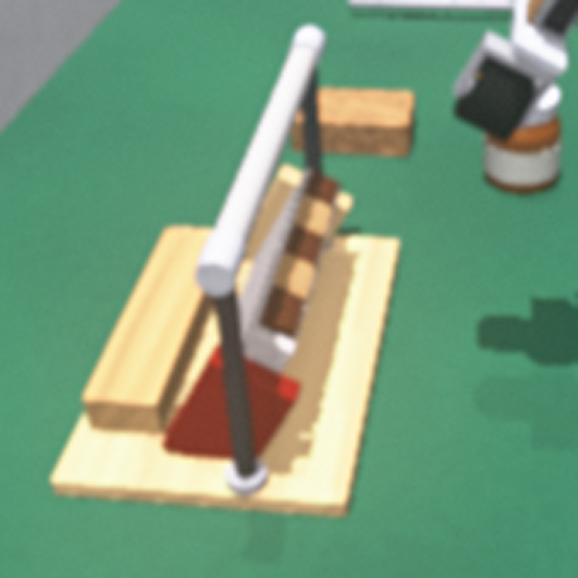

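View pics/w8.png

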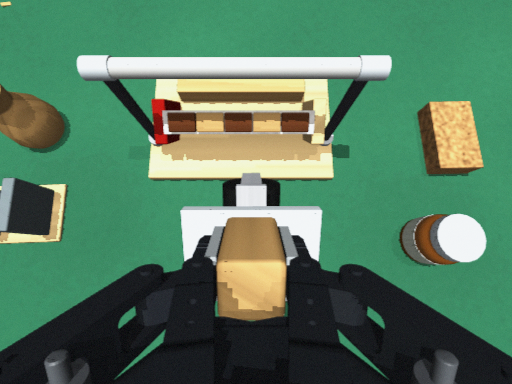

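The wrist view now shows the strip seen face-on at rows 113–132, cols 165–312, with all pieces in line. I'll measure each piece with depth.

Run:
```python
from h import *
for tag in ('w1','w2','w6','w8','side0','s3','top0','t3'):
    z=load(tag);Q=(cloud(z)-JO)@Jm.as_matrix()-[0,0,.1]
    n=Q@N;t=Q@T;y=Q[...,1]
    out=[]
    for i in range(5):
        m=(np.abs(y-(.072-.036*i))<.013)&(np.abs(t)<.008)&(n>0.0)&(n<.025)
        out.append((round(np.median(n[m])*1e3,1) if m.sum()>5 else None,int(m.sum())))
    m=(np.abs(np.abs(y)-.094)<.003)&(np.abs(t)<.010)&(np.abs(n)<.02)
    print(tag,out,'board edge',round(np.median(n[m])*1e3,1) if m.sum() else None,int(m.sum()))
z=load('w8');cv2.imwrite('pics/w8z.png',cv2.resize(z['im'][90:150,140:340],None,fx=4,fy=4,interpolation=cv2.INTER_CUBIC))
delta(tcp(.20,.15,-.06),LT);where()
```

```text
w1 [(np.float64(13.1), 256), (np.float64(13.3), 255), (np.float64(11.7), 250), (np.float64(12.3), 250), (np.float64(11.6), 254)] board edge -0.6 100
w2 [(np.float64(13.0), 188), (np.float64(13.2), 186), (np.float64(11.6), 172), (np.float64(12.2), 186), (np.float64(11.7), 177)] board edge -0.6 73
w6 [(np.float64(13.3), 98), (np.float64(13.4), 273), (np.float64(11.8), 279), (np.float64(12.2), 281), (np.float64(11.7), 281)] board edge -0.6 95
w8 [(np.float64(7.6), 264), (np.float64(7.6), 271), (np.float64(7.5), 260), (np.float64(7.6), 272), (np.float64(7.5), 263)] board edge -0.4 119
side0 [(np.float64(12.3), 57), (np.float64(12.2), 54), (np.float64(10.7), 46), (np.float64(11.2), 40), (np.float64(10.5), 36)] board edge -1.1 27
s3 [(np.float64(6.3), 54), (np.float64(6.3), 50), (np.float64(6.5), 45), (np.float64(6.1), 40), (np.float64(6.5), 37)] board edge -1.1 30
top0 [(np.float64(14.4), 47), (np.float64(14.4), 48), (np.float64(13.7), 49), (np.float64(13.8), 47), (np.float64(14.0), 45)] board edge 0.4 25
t3 [(np.float64(9.3), 47), (np.float64(8.3), 52), (np.float64(9.3), 50), (np.float64(8.5), 49), (np.float64(8.3), 46)] board edge 2.2 24
shift [-0.007 -2.174 -0.18 ] turn [-0.     -0.0003 -0.    ]
y -17.4 c 132.0 t -59.3 | Fn -4.0 Fy 0.2 Ft -2.2 | rot err deg [0.   0.12 0.  ] gap 0.315 t=18.40
```

View pics/w8z.png

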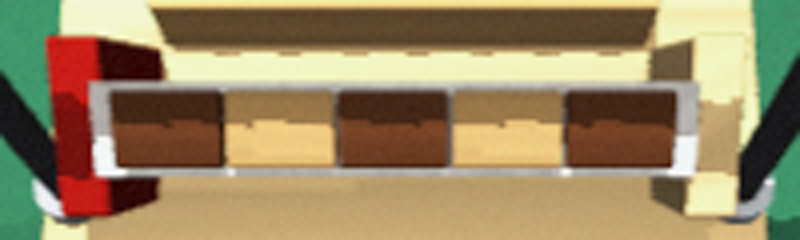

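All five pieces now stand 7.5–7.6 mm above the fitted edge (board edge reads -0.4, so about 8 mm, fully home), against 11.6–13.3 mm before. Next is the return to the rest.

```bash
python3 -m inch '[[1,[-0.1,-0.4,-0.2],[0,0,0]],[1,[-0.1,-0.8,-0.2],[0,0,0]],[1,[-0.1,-1,-0.2],[0,0,0]],[1,[-0.1,-1,-0.2],[0,0,0]]]'
python3 -m inch '[[1,[0,-0.4,0],[0,0,0]],[1,[0,-0.8,0],[0,0,0]],[1,[0,-1,0],[0,0,0]],[1,[0,-1,0],[0,0,0]]]'
python3 - <<'E'
from h import *
z=load('w8');
Ti=None
s=sense()
# plate in tool at w8 (camera fixed in the tool)
C=np.array([0.0684,-0.001,-0.1419]);M=np.array([[-.0007,-.9627,-.2707],[1,-.0005,-.001],[.0008,-.2707,.9627]])
for tag in('w5','w8'):
    z=load(tag);d=z['d'];K=z['K'];v,u=np.mgrid[:384,:512];p=np.stack([(u-K[0,2])/K[0,0]*d,(v-K[1,2])/K[1,1]*d,d],-1)@M.T+C
    for sl in((slice(216,240),slice(188,204)),(slice(216,240),slice(302,316))): print(tag,np.median(p[sl].reshape(-1,3),0))
print(s['tcp_pos'],s['q']);delta([.493,.317,.26],R.from_quat([.99894,.0457,0,0]))
E
```

```text
t: 18.8
tcp_pos: [0.4376, 0.0626, 0.2815]
tool_rot: [0.97, 0.033, 0.242, -0.009]
force: [-0.5, -0.8, -3.9]
finger_gap: 0.318
t: 19.2
tcp_pos: [0.4322, 0.1624, 0.2817]
tool_rot: [0.97, 0.033, 0.243, -0.009]
force: [0.7, 0.4, -3.7]
finger_gap: 0.319
w5 [ 0.0071 -0.0328  0.0034]
w5 [0.0069 0.0317 0.0035]
w8 [ 0.0071 -0.0328  0.0034]
w8 [0.0069 0.0317 0.0034]
[0.4322 0.1624 0.2817] [ 0.1374  0.0907  2.0838 -0.0685  0.4785  1.6936]
shift [ 0.524 -1.501  0.529] turn [ 0.0007 -0.0781 -0.0037]
```

```bash
python3 -m inch '[[1,[0.1,-0.3,0.1],[0,-0.02,0]],[1,[0.2,-0.6,0.2],[0,-0.04,0]],[1,[0.4,-0.9,0.4],[0,-0.06,-0.003]],[1,[0.52,-1,0.53],[0,-0.078,-0.004]],[1,[0.52,-1,0.53],[0,-0.078,-0.004]],[1,[0.52,-1,0.53],[0,-0.078,-0.004]]]'
python3 - <<'E'
from h import *
s=sense();delta([.493,.3168,.20],R.from_quat([.99894,.0457,0,0]));print(s['q'])
E
```

```text
t: 19.8
tcp_pos: [0.4976, 0.2637, 0.2578]
tool_rot: [0.999, 0.043, -0.0, 0.003]
force: [-0.2, -0.6, -3.7]
finger_gap: 0.314
shift [ 0.001 -0.535  0.575] turn [ 0.0008  0.0002 -0.0007]
[ 0.2915  0.4146  1.5569 -0.005   1.1721  1.7774]
```

```bash
python3 -m inch '[[1,[0,-0.3,0.1],[0.001,0,-0.001]],[1,[0,-0.535,0.3],[0.001,0,-0.001]],[1,[0,-0.535,0.575],[0.001,0,-0.001]],[1,[0,-0.535,0.575],[0.001,0,-0.001]],[1,[0,-0.535,0.575],[0.001,0,-0.001]],[1,[0,-0.535,0.575],[0.001,0,-0.001]]]'
python3 - <<'E'
from h import *
s=sense();delta([.493,.3168,.0935],R.from_quat([.99894,.0457,0,0]))
grab('wrist','w9')
E
```

```text
t: 20.4
tcp_pos: [0.4919, 0.317, 0.2033]
tool_rot: [0.999, 0.047, 0.001, -0.001]
force: [-0.3, -1.0, -3.6]
finger_gap: 0.317
shift [0.008 0.005 1.098] turn [-0.0003 -0.0005  0.0003]
```

View pics/w9.png

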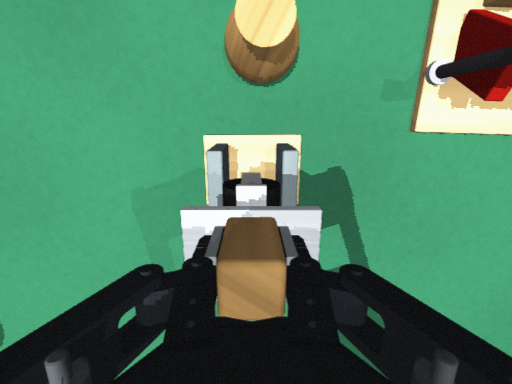

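The wheel (251,192) sits between the walls (218 and 287). I'll lower it.

```bash
python3 -m inch '[[1,[0.008,0.005,0.3],[0,0,0]],[1,[0.008,0.005,0.55],[0,0,0]],[1,[0.008,0.005,0.75],[0,0,0]],[1,[0.008,0.005,0.9],[0,0,0]],[1,[0.008,0.005,1],[0,0,0]],[1,[0.008,0.005,1],[0,0,0]],[1,[0.008,0.005,1],[0,0,0]]]'
python3 - <<'E'
from h import *
s=sense();delta([.493,.3168,.0926],R.from_quat([.99894,.0457,0,0]));print(s['tcp_pos'])
E
```

```text
t: 21.15
tcp_pos: [0.4926, 0.3172, 0.1026]
tool_rot: [0.999, 0.047, 0.001, -0.001]
force: [-0.1, -0.1, -3.4]
finger_gap: 0.316
shift [0.003 0.005 0.1  ] turn [-0.0002 -0.0003  0.0005]
[0.4926 0.3172 0.1026]
```

```bash
python3 -m inch '[[1,[0.003,0.005,0.04],[0,0,0]],[1,[0.003,0.005,0.08],[0,0,0]],[1,[0.003,0.005,0.1],[0,0,0]],[1,[0.003,0.005,0.1],[0,0,0]],[1,[0.003,0.005,0.1],[0,0,0]]]'
python3 - <<'E'
from h import *
s=sense();delta([.493,.3168,.0926],R.from_quat([.99894,.0457,0,0]));print(s['tcp_pos'],s['force'])
E
```

```text
t: 21.65
tcp_pos: [0.4924, 0.3167, 0.0927]
tool_rot: [0.999, 0.047, 0.0, -0.0]
force: [-1.2, -0.2, 5.4]
finger_gap: 0.314
shift [ 0.006 -0.     0.001] turn [-0.0001 -0.0001  0.0005]
[0.4924 0.3167 0.0927] [-1.1708 -0.1782  5.372 ]
```

The plate bears on the wall tops. I'll release now and retreat straight up.

```bash
python3 -m inch '[[-1,[0,0,-0.01],[0,0,0]],[-1,[0,0,-0.01],[0,0,0]],[-1,[0,0,-0.01],[0,0,0]],[-1,[0,0,-0.01],[0,0,0]],[-1,[0,0,-0.01],[0,0,0]],[-1,[0,0,-0.01],[0,0,0]],[-1,[0,0,-0.01],[0,0,0]],[-1,[0,0,-0.01],[0,0,0]]]' 20
python3 -c "
from h import *
grab('wrist','w10');s=sense();print(s['force'],s['finger_gap'])"
```

```text
t: 22.45
tcp_pos: [0.4921, 0.3166, 0.0926]
tool_rot: [0.999, 0.047, -0.0, -0.0]
force: [-0.0, -0.3, -0.2]
finger_gap: 1.0
[ 1.3022  0.0149 -0.6136] 0.9964908924696698
```

View pics/w10.png

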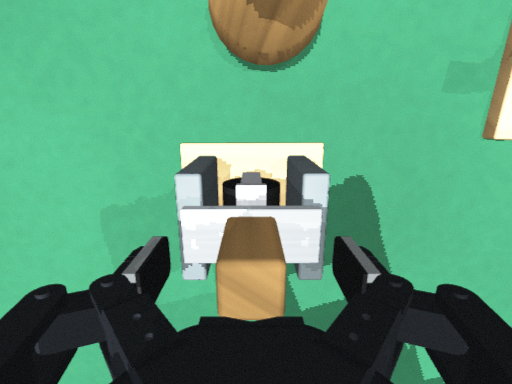

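The roller rests with its plate across both walls (rows 207–262) and the fingers are fully open and clear. I'll go up.

```bash
python3 -m inch '[[-1,[0,0,-0.2],[0,0,0]],[-1,[0,0,-0.5],[0,0,0]],[-1,[0,0,-0.9],[0,0,0]],[-1,[0,0,-1],[0,0,0]],[-1,[0,0,-1],[0,0,0]]]'
python3 -m inch '[[-1,[-0.3,0,-0.5],[0,0,0]],[-1,[-0.3,0,-0.9],[0,0,0]],[-1,[-0.3,0,-0.9],[0,0,0]],[-1,[-0.3,0,-0.9],[0,0,0]],[-1,[-0.3,0,-0.9],[0,0,0]],[-1,[-0.3,0,-0.9],[0,0,0]],[-1,[-0.3,0,-0.9],[0,0,0]]]'
python3 - <<'E'
from h import *
grab('wrist','w11');im,_,_=grab('side','s4');im,_,_=grab('top','t4');s=sense();print(s['tcp_pos'],s['t'],s['force'])
for tag in ('s4','t4'):
    z=load(tag);Q=(cloud(z)-JO)@Jm.as_matrix()-[0,0,.1];n=Q@N;t=Q@T;y=Q[...,1]
    print(tag,[round(float(np.median(n[(np.abs(y-(.072-.036*i))<.013)&(np.abs(t)<.008)&(n>0)&(n<.025)]))*1e3,1) for i in range(5)])
z=load('w11');P=cloud(z)
m=(P[...,2]>.13)&(P[...,2]<.16)&(np.abs(P[...,0]-.494)<.04)&(np.abs(P[...,1]-.317)<.04);print('grip top',np.median(P[m],0),m.sum())
m=(P[...,2]>.085)&(P[...,2]<.096)&(np.abs(P[...,0]-.494)<.04)&(np.abs(P[...,1]-.317)<.05);print('plate',np.median(P[m],0),m.sum())
E
```

```text
t: 23.0
tcp_pos: [0.4933, 0.317, 0.1946]
tool_rot: [0.999, 0.047, 0.002, -0.001]
force: [0.7, -0.5, -1.3]
finger_gap: 0.994
t: 23.7
tcp_pos: [0.4617, 0.3132, 0.2809]
tool_rot: [0.999, 0.047, -0.002, 0.0]
force: [0.5, -0.3, 0.2]
finger_gap: 1.002
[0.4622 0.3135 0.2818] 23.85 [-0.3961 -0.521  -0.3231]
s4 [6.3, 6.3, 6.2, 6.5, 6.3]
t4 [9.2, 8.7, 9.0, 8.3, 7.9]
grip top [0.4937 0.3183 0.141 ] 739
plate [0.4955 0.3198 0.0893] 1242
```

View pics/s4.png

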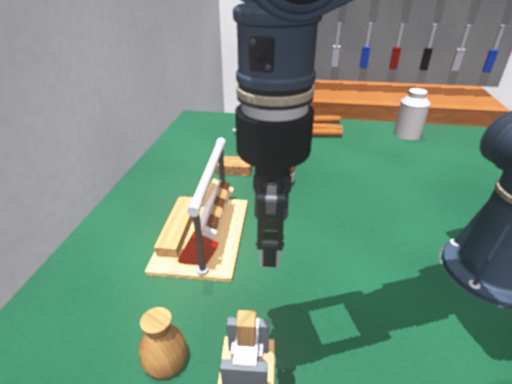

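View pics/w11.png

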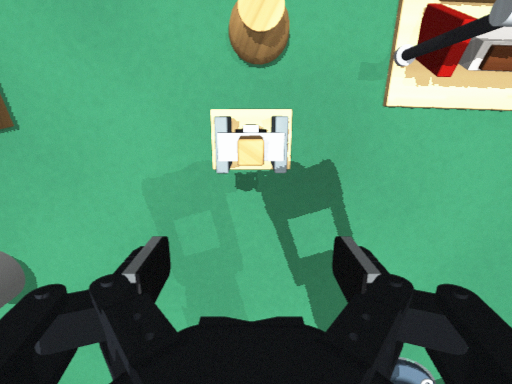

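View pics/t4.png

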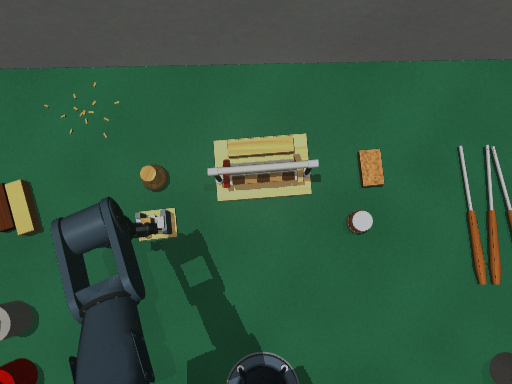

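The roller hangs in the rest: grip top at (251,152) in the wrist view, height 0.141, plate at 0.089. The vase (153,177), jar (360,222) and block (371,168) are at the same pixels as at the start. The strip is seated, so I'll hand in.

```bash
python3 -c "
from station import sign_off; print(sign_off())"
```

```text
the job is handed in; nothing more can be done
None
```

I rolled the strip in one pass from the red-marked end to the other, hung the roller back in its rest, let go and handed the job in at about 24 s. I never touched the jig or light with the gripper, as far as the poses and forces show.

- **Pass:** I leaned the roller along N with the wheel on piece 1 and rolled from y = +76 to -77 mm. Force read about 13–14 N at each check. From that force the spring travel works out at 7.5–8 mm; by position it was about 7 mm, and both are within 6–9 mm. The pass was three back-to-back moves with the wheel kept pressed on the strip throughout.
- **Strip:** the wrist camera put all five pieces at 7.5–7.6 mm above the fitted edge, with the board edge itself at -0.4 mm. That is the 8 mm thickness, so they are fully home; before rolling they read 11.6–13.3 mm. The side and top cameras gave 6.2–6.5 mm and 7.9–9.2 mm. Each camera has its own offset, and their before-and-after change agrees that the pieces went in.
- **Roller:** it is back at its starting place within 1–2 mm, with its plate across both walls. The fingers are open and about 14 cm above it.
- **Bystanders:** the jar, vase and sanding block are at the same pixels in the top camera as at the start.

No check failed.

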